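# Add the second slotted weight to the bone bonding press

### The arm

A 7-joint arm with a two-finger parallel gripper is mounted at the origin on the work surface. World frame = base frame: x ahead of the robot, y to its left, z up, the work surface at z = 0. Lengths are in m, angles in rad, forces in N, time in s.
With the tool pointing down it reaches from about 0.425 to 0.875 m from the base axis. Payload 4.7 kg.
Tool frame: the origin (TCP) lies midway between the tips of the shut fingers; the grasp point (between the pads) lies 19 mm behind it; x points along the fingers, z is the direction in which the jaws open and shut, and the axes are right-handed (so a half turn about x gives the same grasp; the last joint's range is limited). The gripper opens to 87 mm and grips with 3 to 60 N. Pads are 19 mm wide; open, the fingers measure 117 mm over their backs; the gripper's body (75 mm by 190 mm) begins 51 mm behind the grasp point.
Start: joints at [-1.271, 0.321, -0.07, 1.45, 0.023, 1.371, -0.057], TCP at [0.183, 0.624, 0.223] pointing down, gripper open.
Joint ranges: [-2.86, 2.86], [-0.3, 2.09], [-1.38, 1.24], [0.06, 2.45], [-1.56, 4.7], [0.09, 2.05], [-2.69, 2.69]. Speed limits (rad/s): [2.57, 2.57, 3.14, 3.14, 3.14, 3.14, 3.14].

### API

Orientations are given as a rotation vector (axis times angle).
In Python, from bench import ctrl, vision, close_job gives the robot as it stands. The module is installed in compiled form; this text tells all that it offers.
- The arm moves only by the tool servo_tool, never from a script. Its argument "commands" is a list that holds one entry, the list of rows, each a list of 7 numbers: the turn, a rotation vector about the tool's x, y, z in degrees, then the shift along the tool's x, y, z in mm, then the finger opening in mm, from 0 to 87. In form: [[[wx, wy, wz, x, y, z, grip], ...]]. A call has 1 to 5 rows; each row is the pose to reach, as a shift and turn from the pose commanded when the call began, along the tool's axes at that moment; what a row does not reach only later rows make up. A row lasts 1/8 s, in which the tool goes at most 62.5 mm and 10.7 degrees, less where a joint would pass 70% of its speed; a pose out of reach is approached as far as the arm can. A call with a gripper value outside its range is refused whole. The fingers move at their own pace and stop on an object; "newtons" is the grip in N (left out, the last holds). Time passes only in rows, so rows that repeat a pose let the fingers close. It gives the time, the measured TCP pose, the force and the opening at its end, in the units of the state.
- ctrl.get_state(): the state, without advancing time (a new reading comes with each control period).
- vision.get_image(name): name is "scene" or "top" or "wrist"; returns the picture (400x640x3 uint8, red, green, blue); there is no depth.
- vision.camera_info(name): a dict with "fov_y" (degrees; the focal length in pixels is half the picture's height over the tangent of half this angle, whatever the lens; pixels are square), "cx", "cy" (the principal point, pixels), "dist" ([k1, k2, p1, p2, k3] as OpenCV has them; the pictures are not rectified), "pose" (4x4, takes a point from camera to world coordinates). Camera axes: x right, y down, z forward; pixel columns grow to the right and rows downward; lengths in m; the calibration is good to about 2 mm. A picture is of the moment at which its call begins: read the wrist's pose just before it. camera_info takes no time and is no camera call; for the wrist camera it gives the pose at the moment of the call.
- close_job(): hands the job in, once; it reports no verdict.
The state is a dict: "time": time; "joint_positions": joint angles; "qd": joint speeds; "joint_torque": joint torques, N m; "position": TCP position; "tool_rot": TCP orientation; "ft_force": force on the tool from outside, world axes, zero at the start; "torque": the same for the moment, N m; "grip_width": opening from 0.0 (shut) to 1.0 (fully open).
Only numpy, scipy, OpenCV 4.12 (cv2) and the standard library are available. Lean on these libraries where they do the work, as an engineer would, in place of code of your own. Each camera call takes 0.05 s, during which the arm holds its last target. There are 200 camera calls.

### The job

Gently slide the steel slotted weight from the wooden block sideways onto the stem of the bonding press, above the weight already there. Then turn it counter-clockwise until the notch in its rim drops over that weight's brass dowel, so that it lies flush with its slot turned away from the other slot, and let go. The glued bone underneath is fragile: do not push hard on the stem or press the plunger far down, and leave the brass weight lying on the block.

Things in the scene. Friction and masses are not known exactly. Their poses are not given: they have to be found in the camera images.
- upper: Loose steel slotted weight to add: disc 62 mm across, 14 mm thick, about 280 g, with two grip flats on its +y and -y sides (54 mm apart, 30 mm long). Origin: centre of the underside, z up. A 10 mm slot runs from the rim at +x into a 20 mm round eye at the centre; opposite, at -x, a narrower notch in the rim. A brass dowel stands on top. Starts flat on the block, at either end.
- spare: Brass slotted weight of the same shape and size, on the other end of the block, 108 mm from the steel one. Not for this job: leave it.
- block: Dark wooden block, fixed, 100 x 210 x 22 mm, long side along its y; origin at the centre of its underside. The loose weights lie on its top.
- press: White bonding press, fixed: base 170 x 120 mm, low arm guiding a vertical plunger whose 64 mm round pan has its top 125 mm above the table; only stem and weights stand higher. Origin on the table below the stem axis; +x points from the stem to the back column. Pushing the weight against the stem or lower weight with over 20 N is too hard.
- stem (a point): Stem axis at the pan's top face. The stem is an upright blade 15 mm wide along the press's x, 6.5 mm thick along its y, edges rounded, 45 mm high. A slot passes it only along the press's x: slide the weight along +x, slot leading, between the lower weight's dowel tip (19 mm above the pan) and the head. With the stem in the eye (1.8 mm play) the weight can be turned.
- stem_head (a point): Top centre of the stem's round black head, 52 mm above the pan: 26 mm across, 7 mm thick, does not pass through the eye.
- pan_rim (a point): Point on the pan's rim, 32 mm from the stem axis towards the press's +y, at the pan's top face. On the pan, centred on the stem, lies a steel weight like upper, stiff to turn (not measured). Its slot points 42 to 94 degrees clockwise (from above) of the press's +x, its brass dowel 50 degrees further clockwise: 6 mm diameter, 20 mm from the axis, tip 19 mm above the pan.
- upper_notch (a point): Middle of the notch of upper, 20 mm from its centre on its -x side, 7 mm above its underside. The notch is 8.6 mm wide, goes through the thickness and reaches in to 14.5 mm from the centre. It drops over the lower dowel when upper has been turned 36 to 88 degrees counter-clockwise from its entry direction; home, its underside is 14 mm above the pan.
- upper_mouth (a point): Mouth of the slot of upper, 31 mm from its centre on its +x side, at the top face, slightly flared. Home, it points to the press's +y side.
- plunger (a joint): How far the sprung plunger is pushed down, m. 0 = up (start). It starts to move at about 1.3 N of added load, then 1800 N/m; the second weight alone sinks it 0.5 to 1.2 mm. Stop at 10 mm. Beyond 5 mm (about 10 N) the glued bone is crushed.
There are look-alikes about, which are no part of the job. There is more than one size of the press; the job needs the smaller.

How it is judged:
By the outcome, as a careful person would: the job done as asked, in the order asked, and still so for the second after the job is handed in, with the robot touching nothing.
It also fails if it takes over 58 s, if anything falls off the work surface, if the arm or the gripper's body presses on something with over 40 N, if the wrist force passes 120 N, or if a joint passes its speed limit or range.

## Working session

There is one attempt and no reset: what is moved stays moved. The work goes in short steps, Python scripts to look and compute and a tool call to move; the robot and the scene stay as the last step left them, time stands still between calls to the robot, and variables do not carry over. Pictures are saved under pics/ and viewed, about 8 in all and at most 12, crops included, and the job is handed in when it is done.

Besides the shell and the picture viewer there is one more tool, called as name([rows], argument=value, ...), one row to a line, values as JSON. servo_tool: Moves the arm, as the interface text tells. Its arguments: {"type":"object","properties":{"commands":{"type":"array"},"newtons":{"type":"number"}},"required":["commands"]}

```bash
mkdir -p pics; ls; python3 - <<'E'
from bench import ctrl, vision
import cv2,json
s=ctrl.get_state(); print({k:(s[k] if not hasattr(s[k],'tolist') else s[k].tolist()) for k in s})
for n in ("scene","top","wrist"):
    i=vision.camera_info(n); print(n,i)
    im=vision.get_image(n); cv2.imwrite(f"pics/{n}0.png",im[:,:,::-1])
a=cv2.imread("pics/scene0.png");b=cv2.imread("pics/top0.png")
import numpy as np
cv2.imwrite("pics/both0.png",cv2.resize(np.vstack([a,b]),(480,600)))
E
```

```text
pics
{'time': 0.0, 'joint_positions': [-1.2708858694164624, 0.32182192389756725, -0.07007920642275367, 1.4516708729562764, 0.022658210313046875, 1.370771368185732, -0.056929351542767855], 'qd': [-0.0012780353910629848, -0.000900737914240674, -0.0009384087109105785, 0.0001744252682966974, 9.307200296286748e-05, 0.0010706815118182273, -0.0002590220940344245], 'joint_torque': [-4.8663714551366866e-05, -49.12837028503418, -0.40383338928222656, -31.252899169921875, -0.06387768080458045, 0.043628577841445804, 0.0001729262066874071], 'position': [0.1831759800326072, 0.6230907161066209, 0.22146424502398962], 'tool_rot': [-0.9973733788115429, 1.3324017584492687, 0.9952943477952094], 'ft_force': [-0.27828700653319693, -0.4305091107718685, 0.5232937114056132], 'torque': [0.00600339083340533, 0.007601149372101094, 0.01546713689598669], 'grip_width': 1.0007374324086535}
scene {'fov_y': 42.91572119704633, 'cx': 314.52129684806647, 'cy': 191.8182834350299, 'dist': array([-0.08393643,  0.        ,  0.        ,  0.        ,  0.        ]), 'pose': array([[ 0.71390144,  0.39140476, -0.58064365,  1.0643
[... 333 characters left out ...]
       ,  0.        ]), 'pose': array([[ 0.02641649, -0.99644364,  0.08001403,  0.29281019],
       [-0.99947565, -0.02782635, -0.01655639,  0.07131064],
       [ 0.01872401, -0.07953471, -0.99665623,  1.26527997],
       [ 0.        ,  0.        ,  0.        ,  1.        ]])}
wrist {'fov_y': 63.86003151044034, 'cx': 324.10352963071233, 'cy': 197.98886693094718, 'dist': array([-0.05755796,  0.        ,  0.        ,  0.        ,  0.        ]), 'pose': array([[ 0.28211831,  0.92838449,  0.24189152,  0.11752465],
       [ 0.95937564, -0.2722766 , -0.0739177 ,  0.64286748],
       [-0.00276265,  0.25291837, -0.96748368,  0.38359834],
       [ 0.        ,  0.        ,  0.        ,  1.        ]])}
```

View pics/top0.png

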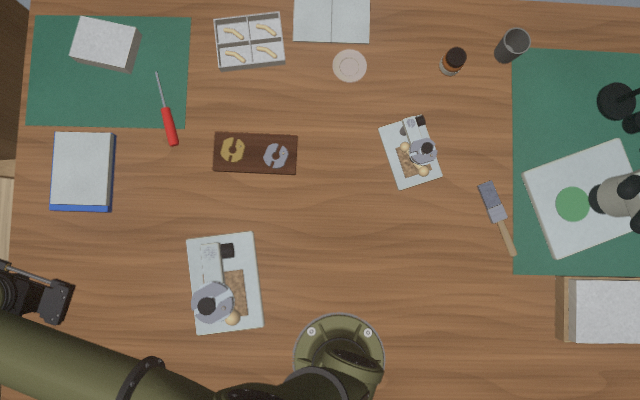

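View pics/scene0.png

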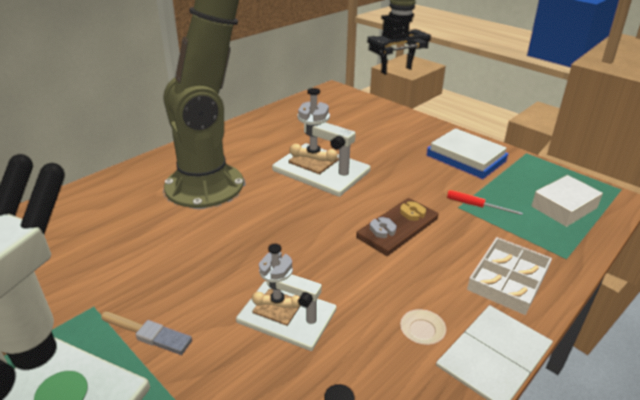

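Top view: two presses, left base at (225,283) about 68x97 px and right base at (410,152) about 47x66 px. At 395 px/m the right one is 120x167 mm, so it is the small press for this job. The block is at (255,153), with the brass weight at (232,149) and the steel one at (275,155). I'll confirm both in enlarged crops.

```bash
cat > h.py <<'E'
import numpy as np, cv2
from bench import ctrl, vision
from scipy.spatial.transform import Rotation as R
def K(i):
    f=200/np.tan(np.radians(i["fov_y"]/2)); return np.array([[f,0,i["cx"]],[0,f,i["cy"]],[0,0,1]])
def ray(i,uv):
    p=cv2.undistortPoints(np.array([[uv]],float),K(i),i["dist"])[0,0]
    P=i["pose"]; return P[:3,3],P[:3,:3]@np.array([p[0],p[1],1])
def toz(i,uv,z):
    o,d=ray(i,uv); return o+d*(z-o[2])/d[2]
def proj(i,X):
    T=np.linalg.inv(i["pose"]); return cv2.projectPoints(np.atleast_2d(X).astype(float),cv2.Rodrigues(T[:3,:3])[0],T[:3,3],K(i),i["dist"])[0][:,0]
E
python3 - <<'E'
from h import *
i=vision.camera_info("top")
for n,uv,z in [("c1",(379,127),0.012),("c2",(422,115),.012),("c3",(442,178),.012),("c4",(399,190),.012),("head",(428,146),.177),("steel",(275,155),.036),("brass",(232,149),.036),("b1",(215,132),.022),("b2",(297,135),.022),("b3",(296,174),.022),("b4",(213,171),.022)]:
    print(n,toz(i,uv,z).round(4))
t=cv2.imread("pics/top0.png"); 
a=cv2.resize(t[105:200,370:450],None,fx=5,fy=5,interpolation=cv2.INTER_CUBIC)
b=cv2.resize(t[125:180,210:300],None,fx=4.4,fy=4.4,interpolation=cv2.INTER_CUBIC)
c=np.zeros((475,400+b.shape[1],3),np.uint8);c[:,:400]=a;c[:b.shape[0],400:]=b
s=cv2.resize(cv2.imread("pics/scene0.png")[235:300,245:335],None,fx=3.5,fy=3.5,interpolation=cv2.INTER_CUBIC)
c[245:245+s.shape[0],400:400+s.shape[1]]=s
cv2.imwrite("pics/crop0.png",c);print(c.shape)
E
```

```text
c1 [ 0.5856 -0.0883  0.012 ]
c2 [ 0.6207 -0.1988  0.012 ]
c3 [ 0.4591 -0.2514  0.012 ]
c4 [ 0.4253 -0.1418  0.012 ]
head [ 0.5078 -0.1772  0.177 ]
steel [0.5013 0.1724 0.036 ]
brass [0.5134 0.2797 0.036 ]
b1 [0.5581 0.3269 0.022 ]
b2 [0.5563 0.1199 0.022 ]
b3 [0.4571 0.1193 0.022 ]
b4 [0.4588 0.3273 0.022 ]
(475, 796, 3)
```

View pics/crop0.png

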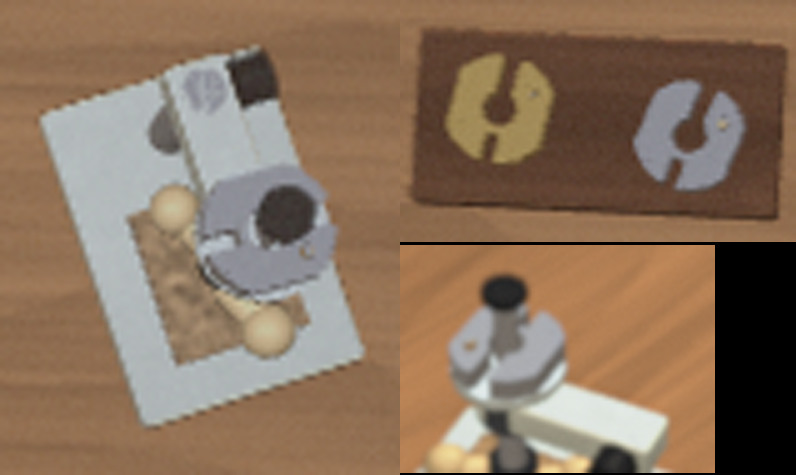

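The small press on the right and the steel weight on the right end of the block (crop (690,135)) are confirmed; the brass one at (500,110) stays. In the press crop the lower notch is at left (222,245) and the lower dowel at (308,252). Next I'll compute the move to a viewing pose over the weight.

```bash
cat >> h.py <<'E'
def pose():
    s=ctrl.get_state(); return np.array(s["position"]),R.from_rotvec(s["tool_rot"]),s
def down(deg):  # tool x down, tool z (jaw) at world yaw deg
    a=np.radians(deg); z=np.array([np.cos(a),np.sin(a),0]); x=np.array([0,0,-1.]); return R.from_matrix(np.array([x,np.cross(z,x),z]).T)
def info():
    p,r,s=pose(); m=r.as_matrix(); print("t",round(s["time"],2),"p",(p*1000).round(1),"yaw",np.degrees(np.arctan2(m[1,2],m[0,2])).round(1),"xax",m[:,0].round(3),"f",np.round(s["ft_force"],1),"g",round(s["grip_width"]*87,1),"q",np.round(s["joint_positions"],2))
def rel(p,deg,p0=None,r0=None):
    if p0 is None: p0,r0,_=pose()
    w=(r0.inv()*down(deg)).as_rotvec(degrees=True); t=r0.inv().apply(np.array(p)-p0)*1000
    print("rot",w.round(1),"shift",t.round(1))
E
python3 - <<'E'
from h import *
info()
i=vision.camera_info("top"); f=lambda x,y:(400*0+210+(x-400)/4.4,125+y/4.4)
c=toz(i,f(690,135),.036)[:2];a=toz(i,f(722,93),.036)[:2];b=toz(i,f(671,172),.036)[:2]
d=a-b;print(c,np.degrees(np.arctan2(d[1],d[0])))
g=lambda x,y:(370+x/5,105+y/5)
cs=[toz(i,g(*q),.01)[:2] for q in [(40,115),(262,50),(363,355),(148,427)]]
print(np.round(cs,4)); d=cs[0]-cs[3]+cs[1]-cs[2]; print("px yaw",np.degrees(np.arctan2(d[1],d[0])),np.linalg.norm(d)/2,np.linalg.norm(cs[0]-cs[1]))
print("head",toz(i,g(287,213),.177),"dowel",toz(i,g(308,252),.144),"notch",toz(i,g(222,245),.139),"discC?",toz(i,g(267,228),.139))
for y in (61,-119): rel([.46,.19,.2],y)
E
```

```text
t 0.15 p [183.1 623.2 221.7] yaw 73.6 xax [-0.    -0.001 -1.   ] f [-0.1 -0.4 -0.2] g 87.7 q [-1.27  0.32 -0.07  1.45  0.02  1.37 -0.06]
[0.49965704 0.17007051] -30.64967175572782
[[ 0.5834 -0.086 ]
 [ 0.6213 -0.2003]
 [ 0.4646 -0.2535]
 [ 0.4245 -0.1436]]
px yaw 19.342301127894657 0.1672574550817817 0.1203270093349654
head [ 0.50419302 -0.17584515  0.177     ] dowel [ 0.49287132 -0.19314785  0.144     ] notch [ 0.49574569 -0.15454619  0.139     ] discC? [ 0.50429962 -0.17526828  0.139     ]
rot [12.6 -0.1  0. ] shift [  22.2 -387.7 -337.6]
rot [-1.674e+02 -0.000e+00 -1.000e-01] shift [  22.2 -387.7 -337.6]
```

servo_tool([
  [[-10.5,0,0,-4,-58,-9,87],[-21,0,0,-8,-116,-18,87],[-31.5,0,0,-12,-174,-26,87],[-42,0,0,-16,-232,-35,87],[-52.5,0,0,-20,-291,-43,87]],
])

```text
time: 0.78
position: [0.4517, 0.4994, 0.2425]
tool_rot: [-1.661, 0.837, 1.661]
ft_force: [0.1, 0.7, 0.2]
grip_width: 0.999
```

```bash
python3 - <<'E'
from h import *
info(); rel([.5,.17,.17],-119)
E
```

```text
t 0.78 p [451.7 499.4 242.5] yaw 126.5 xax [-0. -0. -1.] f [0.1 0.7 0.2] g 86.9 q [-0.84  0.36 -0.04  1.36  0.01  1.42  1.32]
rot [-114.5    0.    -0. ] shift [  72.5  157.1 -293.5]
```

servo_tool([
  [[10.6,0,0,8,16,-30,87],[21.2,0,0,16,32,-60,87],[31.8,0,0,24,48,-90,87],[42.4,0,0,32,64,-120,87],[53,0,0,40,80,-150,87]],
])

```text
time: 1.4
position: [0.4741, 0.3308, 0.202]
tool_rot: [-0.985, 1.337, 0.985]
ft_force: [0.1, 0.3, 0.0]
grip_width: 1.0
```

servo_tool([
  [[10.6,0,0,0,0,0,87],[21.2,0,0,0,0,0,87],[31.8,0,0,0,0,0,87],[42.4,0,0,0,0,0,87],[53,0,0,0,0,0,87]],
])

```text
time: 2.02
position: [0.474, 0.3319, 0.2022]
tool_rot: [-0.271, 1.554, 0.271]
ft_force: [0.8, 0.1, -0.4]
grip_width: 0.996
```

servo_tool([
  [[10.6,0,0,0,0,0,87],[21.2,0,0,0,0,0,87],[31.8,0,0,0,0,0,87],[42.4,0,0,0,0,0,87],[53,0,0,0,0,0,87]],
])

```text
time: 2.65
position: [0.4739, 0.3319, 0.2022]
tool_rot: [0.454, 1.523, -0.455]
ft_force: [-0.3, -0.1, 0.1]
grip_width: 0.997
```

```bash
python3 - <<'E'
from h import *
info(); rel([.5,.17,.15],-119)
E
```

```text
t 2.65 p [473.9 331.9 202.2] yaw -33.2 xax [-0. -0. -1.] f [-0.3 -0.1  0.1] g 86.8 q [-0.91  0.18  0.29  1.67 -0.05  1.3  -1.19]
rot [85.8  0.   0. ] shift [  52.3 -121.2  110.5]
```

servo_tool([
  [[10.6,0,0,6,-15,14,87],[21.2,0,0,12,-30,28,87],[31.8,0,0,18,-45,41,87],[42.4,0,0,24,-60,55,87],[53,0,0,30,-76,69,87]],
])

```text
time: 3.28
position: [0.4907, 0.2301, 0.1721]
tool_rot: [1.16, 1.24, -1.161]
ft_force: [-0.2, -0.1, 0.0]
grip_width: 1.0
```

```bash
python3 - <<'E'
from h import *
info(); rel([.5,.17,.15],-119)
E
```

```text
t 3.27 p [490.7 230.1 172.1] yaw -86.2 xax [-0. -0. -1.] f [-0.2 -0.1  0. ] g 87.0 q [-0.87  0.12  0.42  1.8  -0.05  1.23 -1.94]
rot [32.8  0.   0. ] shift [22.1  5.3 60.6]
```

servo_tool([
  [[10.6,0,0,7,2,20,87],[21.2,0,0,15,4,40,87],[32.5,0,0,22,5,61,87],[32.5,0,0,22,5,61,87],[32.5,0,0,22,5,61,87]],
])

```text
time: 3.9
position: [0.5001, 0.1715, 0.1508]
tool_rot: [1.562, 0.936, -1.561]
ft_force: [-0.1, 0.2, 0.4]
grip_width: 0.999
```

```bash
python3 - <<'E'
from h import *
import json
info(); i=vision.camera_info("wrist"); im=vision.get_image("wrist")
cv2.imwrite("pics/w1.png",im[:,:,::-1]); np.save("w1.npy",i["pose"])
print(proj(i,[[.4997,.17,.036]]))
E
```

```text
t 3.9 p [500.1 171.5 150.8] yaw -118.2 xax [ 0.     0.001 -1.   ] f [-0.1  0.2  0.4] g 86.9 q [-0.84  0.11  0.5   1.86 -0.06  1.18 -2.39]
[[325.81690659 194.22084803]]
```

View pics/w1.png

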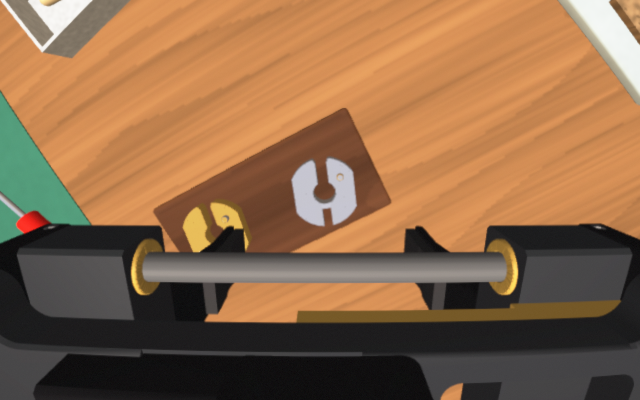

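The wrist view shows the steel weight at (324,192), matching the prediction, with its slot up and notch down. The brass one at (215,228) is beside the left finger. I'll fit the known outline for the exact pose.

```bash
cat >> h.py <<'E'
from scipy.optimize import minimize
def shape(x,y,th,N=400,s=.25):  # mask in metric patch, centre N/2, s mm/px
    g=(np.arange(N)-N/2)*s; X,Y=np.meshgrid(g,g); c,q=np.cos(th),np.sin(th)
    u=c*(X-x)+q*(Y-y); v=-q*(X-x)+c*(Y-y); r=np.hypot(u,v)
    sm=lambda d:1/(1+np.exp(-np.clip(d/.3,-30,30)))
    return sm(31-r)*sm(27-abs(v))*(1-sm(10-r))*(1-sm(np.minimum(5-abs(v),u)))*(1-sm(np.minimum(4.3-abs(v),-u-14.5)))
def patch(im,i,c,z,N=400,s=.25):
    g=(np.arange(N)-N/2)*s/1000; X,Y=np.meshgrid(g,g)
    uv=proj(i,np.c_[X.ravel()+c[0],Y.ravel()+c[1],np.full(N*N,z)]).astype(np.float32).reshape(N,N,2)
    return cv2.remap(im,uv[...,0],uv[...,1],cv2.INTER_LINEAR)
def fit(m,x0):
    b=None
    for k in x0:
        r=minimize(lambda p:np.mean((shape(*p)-m)**2),k,method="Nelder-Mead",options=dict(initial_simplex=[k,[k[0]+2,k[1],k[2]],[k[0],k[1]+2,k[2]],[k[0],k[1],k[2]+.1]]))
        if b is None or r.fun<b.fun:b=r
    return b
E
python3 - <<'E'
from h import *
im=cv2.imread("pics/w1.png"); i=vision.camera_info("wrist"); i["pose"]=np.load("w1.npy")
c=[.4997,.17]
p=patch(im,i,c,.036); hsv=cv2.cvtColor(p,cv2.COLOR_BGR2HSV)
m=((hsv[...,1]<70)&(hsv[...,2]>130)).astype(float)
b=fit(m,[[0,0,np.radians(a)] for a in (-40,-30,-20)])
print(b.fun,m.mean(),c+b.x[:2]/1000,np.degrees(b.x[2]))
rel([c[0]+b.x[0]/1000,c[1]+b.x[1]/1000,.0235],np.degrees(b.x[2])-90)
E
```

```text
0.01174422232122957 0.23551875 [0.50189171 0.17070183] -20.64299876013654
rot [-7.5 -0.1 -0. ] shift [127.4   2.    0.2]
```

servo_tool([
  [[-7.5,0,0,45,2,0,87],[-7.5,0,0,90,2,0,87],[-7.5,0,0,112,2,0,87],[-7.5,0,0,126.5,2,0,87],[-7.5,0,0,126.5,2,0,87]],
])

```text
time: 4.58
position: [0.5023, 0.1702, 0.024]
tool_rot: [1.471, 1.015, -1.471]
ft_force: [0.7, 0.5, -0.3]
grip_width: 0.998
```

```bash
python3 - <<'E'
from h import *
info(); rel([.5019,.1707,.0235],-110.6)
E
```

```text
t 4.58 p [502.3 170.2  24. ] yaw -110.8 xax [ 0.  0. -1.] f [ 0.7  0.5 -0.3] g 86.8 q [-0.8   0.28  0.48  1.97 -0.16  0.93 -2.18]
rot [-0.2 -0.  -0. ] shift [ 0.5 -0.5 -0.4]
```

servo_tool([
  [[0,0,0,0,0,0,45],[0,0,0,0,0,0,45],[0,0,0,0,0,0,45],[0,0,0,0,0,0,45],[0,0,0,0,0,0,45]],
], newtons=30)

```text
time: 5.2
position: [0.5022, 0.1696, 0.0243]
tool_rot: [1.473, 1.014, -1.472]
ft_force: [-0.3, 1.0, 1.3]
grip_width: 0.615
```

```bash
python3 - <<'E'
from h import *
info()
E
```

```text
t 5.2 p [502.2 169.6  24.3] yaw -110.9 xax [ 0.  0. -1.] f [-0.3  1.   1.3] g 53.5 q [-0.8   0.28  0.48  1.97 -0.16  0.93 -2.18]
```

servo_tool([
  [[0,0,0,-10,0,0,45],[0,0,0,-60,0,0,45],[0,0,0,-115,0,0,45],[0,0,0,-170,0,0,45],[0,0,0,-200,0,0,45]],
])

```text
time: 5.82
position: [0.5028, 0.1692, 0.2275]
tool_rot: [1.476, 1.014, -1.469]
ft_force: [-0.2, -0.7, -4.0]
grip_width: 0.613
```

```bash
python3 - <<'E'
from h import *
info(); rel([.435,-.2,.225],-70.7)
E
```

```text
t 5.83 p [502.8 169.2 227.5] yaw -110.9 xax [ 0.003  0.002 -1.   ] f [-0.2 -0.7 -4. ] g 53.3 q [-0.85  0.06  0.5   1.76 -0.03  1.33 -2.28]
rot [-40.2  -0.1  -0.2] shift [  1.6  68.4 369.1]
```

servo_tool([
  [[-8,0,0,0,8,48,45],[-16,0,0,0,18,98,45],[-24,0,0,0,28,150,45],[-32,0,0,0,38,205,45],[-40,0,0,0,48,260,45]],
])

```text
time: 6.45
position: [0.4531, -0.0927, 0.2241]
tool_rot: [0.957, 1.351, -0.956]
ft_force: [0.9, -0.9, -2.6]
grip_width: 0.612
```

```bash
python3 - <<'E'
from h import *
info(); rel([.435,-.2,.225],-70.7)
E
```

```text
t 6.45 p [453.1 -92.7 224.1] yaw -70.6 xax [-0.     0.001 -1.   ] f [ 0.9 -0.9 -2.6] g 53.3 q [-0.66 -0.15  0.75  1.91  0.1   1.34 -1.18]
rot [ 0.1 -0.  -0. ] shift [ -1.  -52.7  95.2]
```

servo_tool([
  [[0,0,0,0,-15,24,45],[0,0,0,0,-30,48,45],[0,0,0,0,-45,72,45],[0,0,0,0,-53,95,45],[0,0,0,0,-53,95,45]],
])

```text
time: 7.08
position: [0.4342, -0.2001, 0.2241]
tool_rot: [0.963, 1.347, -0.964]
ft_force: [-0.1, 0.6, -3.4]
grip_width: 0.616
```

```bash
python3 - <<'E'
from h import *
info(); i=vision.camera_info("wrist"); im=vision.get_image("wrist"); p,r,s=pose()
cv2.imwrite("pics/w2.png",im[:,:,::-1]); np.save("w2.npy",i["pose"])
print(proj(i,[p,[.5042,-.1758,.177],[.5042,-.1758,.125]]))
E
```

```text
t 7.08 p [ 434.2 -200.1  224.1] yaw -71.1 xax [-0. -0. -1.] f [-0.1  0.6 -3.4] g 53.6 q [-0.58 -0.12  0.9   1.88  0.1   1.34 -0.95]
[[320.98210891 243.7247554 ]
 [323.13792897 106.07813322]
 [323.25928868 107.75103935]]
```

View pics/w2.png

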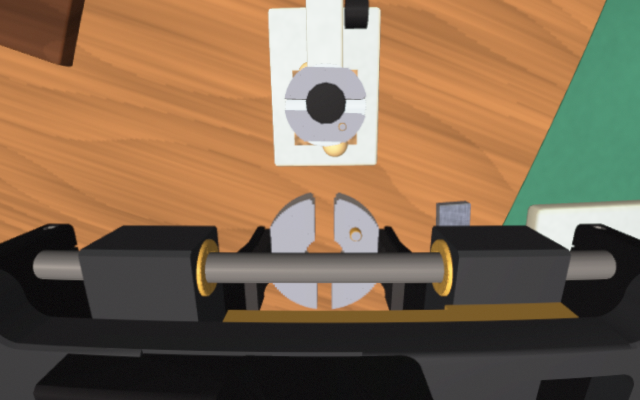

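The wrist view shows the press head at (326,103), the lower weight with its notch left, its slot right under the head, and its dowel at (342,127). The held weight's slot mouth is at (324,200) and its dowel at (356,234). I'll enlarge both areas for precise pixels.

```bash
python3 - <<'E'
from h import *
t=cv2.imread("pics/w2.png")
a=cv2.resize(t[55:175,262:387],None,fx=4.8,fy=4.8,interpolation=cv2.INTER_CUBIC)[:576]
c=np.zeros((600,800,3),np.uint8); c[:576,:600]=a
b=cv2.resize(t[190:312,264:384],None,fx=1.66,fy=1.66,interpolation=cv2.INTER_CUBIC); c[:b.shape[0],600:600+b.shape[1]]=b
cv2.imwrite("pics/w2c.png",c)
i=vision.camera_info("wrist"); i["pose"]=np.load("w2.npy")
h=toz(i,(326,103),.139)[:2]
p=patch(t,i,h,.139); hsv=cv2.cvtColor(p,cv2.COLOR_BGR2HSV)
m=((hsv[...,1]<70)&(hsv[...,2]>130)&(hsv[...,0]>105)).astype(np.uint8)
print(h,hsv[200,100],hsv[200,200]); cv2.imwrite("pics/m.png",np.hstack([p,cv2.cvtColor(m*255,cv2.COLOR_GRAY2BGR)]))
E
```

```text
[ 0.50784709 -0.17672857] [126  13 195] [ 0 10 51]
```

View pics/w2c.png

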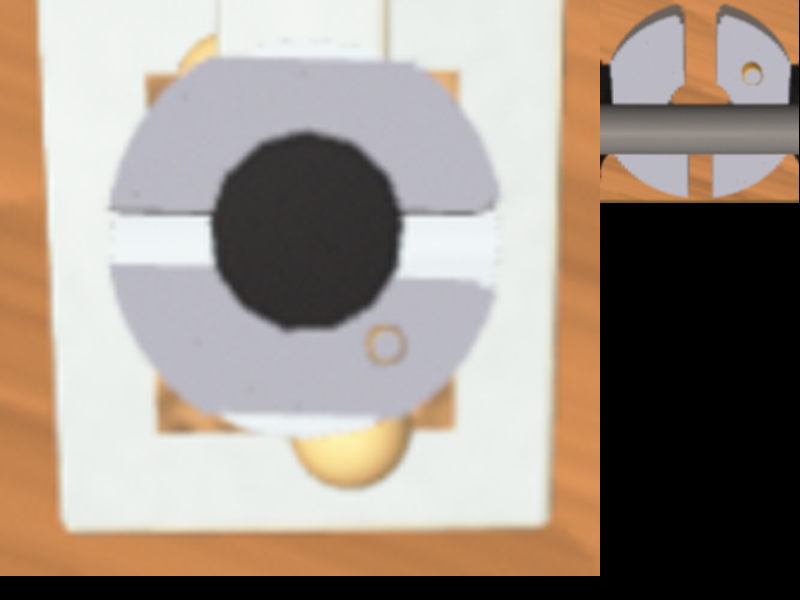

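```bash
python3 - <<'E'
from h import *
i=vision.camera_info("wrist"); i["pose"]=np.load("w2.npy")
t=cv2.imread("pics/w2.png"); g=lambda x,y:(262-.4+x/4.8,55-.4+y/4.8); f=lambda x,y:(264-.2+x/1.66,190-.2+y/1.66)
yaw=lambda d:np.degrees(np.arctan2(d[1],d[0]))
head=toz(i,g(307,231),.177)[:2]; dow=toz(i,g(386,345),.144)[:2]
print("head",head,"hd radius",np.linalg.norm(toz(i,g(213,231),.177)-toz(i,g(401,231),.177))/2)
cs=[toz(i,g(*q),.01)[:2] for q in [(38,0),(566,0),(549,526),(63,528)]]
L=cs[0]-cs[3];Rr=cs[1]-cs[2];B=cs[3]-cs[2]
print("edges yaw",yaw(L),yaw(Rr),yaw(B)-90,"width",np.linalg.norm(B)); 
h=head; p=patch(t,i,h,.139); hsv=cv2.cvtColor(p,cv2.COLOR_BGR2HSV)
m=((hsv[...,1]<70)&(hsv[...,2]>130)&(hsv[...,0]>105)&(hsv[...,1]>9)).astype(float)
gg=(np.arange(400)-200)*.25; X,Y=np.meshgrid(gg,gg); hc=(toz(i,g(307,231),.139)[:2]-h)*1000
ok=(np.hypot(X-hc[0],Y-hc[1])>17)
r=min((minimize(lambda q:np.mean(((shape(*q)-m)**2)[ok]),[0,0,np.radians(a)],method="Nelder-Mead",options=dict(initial_simplex=[[0,0,np.radians(a)],[2,0,np.radians(a)],[0,2,np.radians(a)],[0,0,np.radians(a+6)]])) for a in (-80,-70,-60)),key=lambda r:r.fun)
c=h+r.x[:2]/1000; print("lower c",c,"slot yaw",np.degrees(r.x[2]),r.fun,m.mean())
for nm,o in(("head",h),("lower",c)): print(nm,"dowel r",np.linalg.norm(dow-o)*1000,"yaw",yaw(dow-o))
top=toz(i,f(700.5,16),.236)[:2];bot=toz(i,f(700.5,197),.236)[:2]
P,_,_=pose(); u=np.array([np.cos(np.radians(18.9)),np.sin(np.radians(18.9))]); v=np.array([-u[1],u[0]])
print("held yaw",yaw(top-bot),"c",(top+bot)/2,"len",np.linalg.norm(top-bot),"tcp",P)
for nm,q in (("held",(top+bot)/2),("head",h),("lower",c)): print(nm,"rel tcp along,lat",((q-P[:2])@u*1000).round(2),((q-P[:2])@v*1000).round(2))
E
```

```text
head [ 0.50662626 -0.17657958] hd radius 0.012301719584930747
edges yaw 19.591216601435715 19.048352634175274 19.074589957552405 width 0.11962741126097728
lower c [ 0.50653403 -0.17658881] slot yaw -72.72130915138281 0.013750073131597927 0.17021875
head dowel r 20.09019917434551 yaw -123.182784271691
lower dowel r 20.0321249456576 yaw -122.97647099338862
held yaw 38.10450823095468 c [ 0.49560161 -0.39486864] len 0.07132911207846311 tcp [ 0.4345642  -0.19836243  0.22397604]
held rel tcp along,lat -5.91 -205.68
head rel tcp along,lat 75.23 -2.73
lower rel tcp along,lat 75.14 -2.71
```

```bash
python3 - <<'E'
from h import *
i=vision.camera_info("wrist"); i["pose"]=np.load("w2.npy")
f=lambda x,y:(264-.2+(x-600)/1.66,190-.2+y/1.66)
yaw=lambda d:np.degrees(np.arctan2(d[1],d[0]))
P,_,_=pose(); a=np.radians(19.2);u=np.array([np.cos(a),np.sin(a)]); v=np.array([-u[1],u[0]])
top=toz(i,f(700.5,16),.236)[:2];bot=toz(i,f(700.5,197),.236)[:2]
print("held yaw",yaw(top-bot),"len",np.linalg.norm(top-bot))
for nm,q in (("held",(top+bot)/2),("head",np.array([.50658,-.17658])),("slot",top),("notch",bot)): print(nm,((q-P[:2])@u*1000).round(2),((q-P[:2])@v*1000).round(2))
info()
E
```

```text
held yaw 18.855447207451025 len 0.06041542711210003
held -2.13 -1.79
head 75.17 -3.11
slot 28.08 -1.97
notch -32.34 -1.61
t 7.12 p [ 434.6 -198.4  224. ] yaw -71.0 xax [-0.     0.001 -1.   ] f [-0.1  0.1 -3.4] g 53.6 q [-0.58 -0.12  0.9   1.89  0.1   1.34 -0.95]
```

servo_tool([
  [[-0.3,0,0,25,13,1.3,45],[-0.3,0,0,50,13,1.3,45],[-0.3,0,0,74.5,13,1.3,45],[-0.3,0,0,74.5,13,1.3,45],[-0.3,0,0,74.5,13,1.3,45]],
])

```text
time: 7.75
position: [0.4486, -0.1943, 0.1504]
tool_rot: [0.956, 1.35, -0.954]
ft_force: [0.6, 0.3, -2.5]
grip_width: 0.617
```

```bash
python3 - <<'E'
from h import *
info(); info(); i=vision.camera_info("wrist"); im=vision.get_image("wrist"); info()
cv2.imwrite("pics/w3.png",im[:,:,::-1]); np.save("w3.npy",i["pose"])
s=vision.get_image("scene"); cv2.imwrite("pics/s3.png",s[:,:,::-1])
t=im[:,:,::-1]
c=np.zeros((600,800,3),np.uint8)
a=cv2.resize(t[60:320,264:384],None,fx=2.3,fy=2.3,interpolation=cv2.INTER_CUBIC); c[:a.shape[0],:a.shape[1]]=a
b=cv2.resize(s[215:310,235:335,::-1],None,fx=5,fy=5,interpolation=cv2.INTER_CUBIC); c[:b.shape[0],290:290+b.shape[1]]=b
cv2.imwrite("pics/c3.png",c)
E
```

```text
t 7.75 p [ 448.6 -194.3  150.4] yaw -70.5 xax [ 0.001  0.    -1.   ] f [ 0.6  0.3 -2.5] g 53.7 q [-0.58  0.01  0.95  1.96 -0.01  1.17 -0.86]
t 7.75 p [ 448.6 -194.3  150.4] yaw -70.5 xax [ 0.001  0.    -1.   ] f [ 0.6  0.3 -2.5] g 53.7 q [-0.58  0.01  0.95  1.96 -0.01  1.17 -0.86]
t 7.8 p [ 448.9 -194.5  150.7] yaw -70.5 xax [ 0.002  0.    -1.   ] f [ 0.3 -0.8 -3.6] g 53.9 q [-0.58  0.01  0.95  1.96 -0.01  1.17 -0.86]
```

View pics/c3.png

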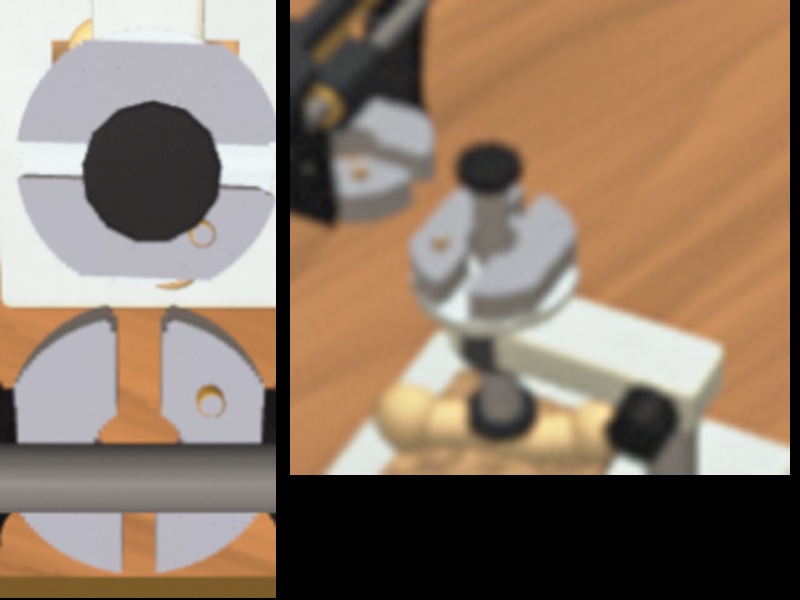

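```bash
python3 - <<'E'
from h import *
i=vision.camera_info("wrist"); i["pose"]=np.load("w3.npy")
f=lambda x,y:(264-.3+x/2.3,60-.3+y/2.3)
yaw=lambda d:np.degrees(np.arctan2(d[1],d[0]))
a=np.radians(19.2);u=np.array([np.cos(a),np.sin(a)]); v=np.array([-u[1],u[0]])
top=toz(i,f(139,322),.1625)[:2];bot=toz(i,f(139,572),.1625)[:2]; h=toz(i,f(151.5,172),.177)[:2]; P=np.array([.4487,-.1944])
dw=toz(i,f(210,401),.1675)[:2]; ld=toz(i,f(202,234),.144)[:2]
c=(top+bot)/2
print("held yaw",yaw(top-bot),"len",np.linalg.norm(top-bot),"head",h,"held",c,"held dowel r,yaw",np.linalg.norm(dw-c),yaw(dw-c),"lower dowel",np.linalg.norm(ld-h),yaw(ld-h))
cd=dw-.02*np.array([np.cos(np.radians(19.2-50)),np.sin(np.radians(19.2-50))]); print("c from dowel",cd)
for nm,q in (("held",c),("cd",cd),("head",h)): print(nm,((q-P)@u*1000).round(2),((q-P)@v*1000).round(2))
j=vision.camera_info("scene"); th=np.linspace(0,2*np.pi,200)
def env(c,z): 
    q=proj(j,np.c_[c[0]+.031*np.cos(th),c[1]+.031*np.sin(th),np.full(200,z)]); return [q[:,0].min().round(1),q[:,0].max().round(1),q[:,1].min().round(1),q[:,1].max().round(1)]
k=lambda x,y:(235+(x-290)/5,215+y/5)
for z in (.1445,.1485,.1525): print("held under",z,env(c,z),"top",env(c,z+.014))
print("lower top",env(h,.139),"under",env(h,.125)); print("head",proj(j,[[*h,.177]]),"seen",k(489,165))
print("px: held dowel tip",k(361,172),"pred",[proj(j,[[*dw,z]]).round(1).tolist() for z in (.1635,.1675,.1715)]," lower dowel",k(441,243),proj(j,[[*ld,.144]]))
E
```

```text
held yaw 19.466356741712584 len 0.06009294319577553 head [ 0.50673959 -0.17631929] held [ 0.44758813 -0.19485195] held dowel r,yaw 0.020590648719151082 -26.705195522624663 lower dowel 0.020095234266952366 -123.034649773374
c from dowel [ 0.44880319 -0.19386453]
held -1.2 -0.06
cd 0.27 0.47
head 60.76 -2.01
held under 0.1445 [np.float64(231.6), np.float64(263.8), np.float64(240.4), np.float64(261.3)] top [np.float64(230.9), np.float64(263.4), np.float64(234.9), np.float64(255.6)]
held under 0.1485 [np.float64(231.4), np.float64(263.7), np.float64(238.8), np.float64(259.7)] top [np.float64(230.7), np.float64(263.3), np.float64(233.3), np.float64(254.0)]
held under 0.1525 [np.float64(231.2), np.float64(263.5), np.float64(237.3), np.float64(258.1)] top [np.float64(230.5), np.float64(263.2), np.float64(231.7), np.float64(252.4)]
lower top [np.float64(259.0), np.float64(291.8), np.float64(252.0), np.float64(273.9)] under [np.float64(259.4), np.float64(292.0), np.float64(257.4), np.float64(279.5)]
head [[274.60940778 247.19312896]] seen (274.8, 248.0)
px: held dowel tip (249.2, 249.4) pred [[[249.4, 249.6]], [[249.2, 248.0]], [[249.1, 246.3]]]  lower dowel (265.2, 263.6) [[264.74909667 262.15383373]]
```

servo_tool([
  [[0.3,0,0,0,7,2,45],[0.3,0,0,0,14,2,45],[0.3,0,0,0,20,2,45],[0.3,0,0,0,20,2,45],[0.3,0,0,0,20,2,45]],
])

```text
time: 8.48
position: [0.4673, -0.1902, 0.1494]
tool_rot: [0.96, 1.349, -0.96]
ft_force: [0.3, -0.2, -2.6]
grip_width: 0.618
```

```bash
python3 - <<'E'
from h import *
info(); i=vision.camera_info("wrist"); im=vision.get_image("wrist"); info()
cv2.imwrite("pics/w4.png",im[:,:,::-1]); np.save("w4.npy",i["pose"])
t=im[:,:,::-1]
a=cv2.resize(t[100:320,254:394],None,fx=2.7,fy=2.7,interpolation=cv2.INTER_CUBIC)
s=vision.get_image("scene")
b=cv2.resize(s[215:300,235:315,::-1],None,fx=5,fy=5,interpolation=cv2.INTER_CUBIC)
c=np.zeros((600,800,3),np.uint8);c[:a.shape[0],:a.shape[1]]=a;c[:b.shape[0],390:390+b.shape[1]]=b
cv2.imwrite("pics/c4.png",c)
E
```

```text
t 8.47 p [ 467.3 -190.2  149.4] yaw -70.9 xax [-0.001 -0.    -1.   ] f [ 0.3 -0.2 -2.6] g 53.8 q [-0.58  0.07  0.95  1.93 -0.06  1.17 -0.84]
t 8.53 p [ 467.2 -190.2  149.4] yaw -70.9 xax [-0. -0. -1.] f [ 0.6  0.6 -3.1] g 54.1 q [-0.58  0.07  0.95  1.93 -0.06  1.17 -0.84]
```

View pics/c4.png

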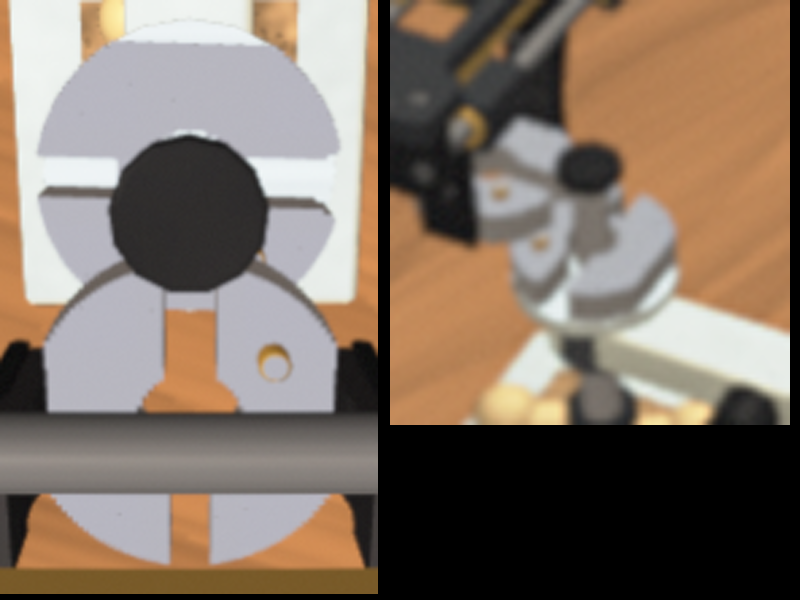

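```bash
python3 - <<'E'
from h import *
f=lambda x,y:(254-.3+x/2.7,100-.3+y/2.7)
i=vision.camera_info("wrist"); i["pose"]=np.load("w4.npy")
a=np.radians(19.2);u=np.array([np.cos(a),np.sin(a)]); v=np.array([-u[1],u[0]]); P=np.array([.4673,-.1902])
h=toz(i,f(188.5,213.5),.177)[:2]; n=toz(i,f(190,564),.1615)[:2]; s=toz(i,f(190,330),.1615)[:2]; d=toz(i,f(275,363),.1665)[:2]; eL=toz(i,f(163.5,378),.1615)[:2];eR=toz(i,f(217,378),.1615)[:2]
for nm,q in dict(head=h,notchrim=n+.0307*u,slotpt=s,dowelC=d-.02*(np.cos(np.radians(50))*u-np.sin(np.radians(50))*v),eyeedge=(eL+eR)/2-.00866*u).items(): print(nm,((q-P)@u*1000).round(2),((q-P)@v*1000).round(2))
print(np.linalg.norm(eL-eR),h)
E
```

```text
head 42.33 0.09
notchrim -0.62 -0.04
slotpt 17.62 -0.12
dowelC 0.24 0.05
eyeedge -0.42 -0.15
0.009913710099967289 [ 0.50724852 -0.17619633]
```

servo_tool([
  [[0,0,0,0,4,0,45],[0,0,0,0,8,0,45],[0,0,0,0,12,0,45],[0,0,0,0,16,0,45],[0,0,0,0,20,0,45]],
])

```text
time: 9.2
position: [0.4867, -0.1834, 0.1495]
tool_rot: [0.96, 1.349, -0.96]
ft_force: [-0.3, -0.4, -1.7]
grip_width: 0.621
```

servo_tool([
  [[0,0,0,0,4,0,45],[0,0,0,0,8,0,45],[0,0,0,0,11,0,45],[0,0,0,0,14,0,45],[0,0,0,0,14,0,45]],
])

```text
time: 9.82
position: [0.4998, -0.1788, 0.1495]
tool_rot: [0.96, 1.349, -0.96]
ft_force: [-0.1, 0.4, -2.3]
grip_width: 0.617
```

```bash
python3 - <<'E'
from h import *
info()
a=np.radians(19.2);u=np.array([np.cos(a),np.sin(a)]);p,_,s=pose();print(([.50725,-.1762]-p[:2])@u,([.50725,-.1762]-p[:2])@[-u[1],u[0]], np.round(s["ft_force"],2), np.round(s["torque"],3))
E
```

```text
t 9.82 p [ 499.8 -178.8  149.5] yaw -70.9 xax [-0. -0. -1.] f [-0.1  0.4 -2.3] g 53.7 q [-0.56  0.16  0.94  1.87 -0.14  1.18 -0.81]
0.007920424508723926 1.0122400737543253e-05 [-0.13  0.4  -2.29] [-0.069  0.137  0.003]
```

servo_tool([
  [[0,0,0,0,3,0,45],[0,0,0,0,6,0,45],[0,0,0,0,8.1,0,45],[0,0,0,0,8.1,0,45],[0,0,0,0,8.1,0,45]],
])

```text
time: 10.45
position: [0.5072, -0.1763, 0.1495]
tool_rot: [0.96, 1.349, -0.96]
ft_force: [-1.1, -0.3, -2.8]
grip_width: 0.616
```

```bash
python3 - <<'E'
from h import *
i=vision.camera_info("wrist"); im=vision.get_image("wrist"); info()
cv2.imwrite("pics/w5.png",im[:,:,::-1]); np.save("w5.npy",i["pose"])
t=im[:,:,::-1]
a=cv2.resize(t[140:320,254:394],None,fx=2.7,fy=2.7,interpolation=cv2.INTER_CUBIC)
s=vision.get_image("scene")
b=cv2.resize(s[215:300,235:315,::-1],None,fx=5,fy=5,interpolation=cv2.INTER_CUBIC)
c=np.zeros((490,790,3),np.uint8);c[:a.shape[0],:a.shape[1]]=a;c[:b.shape[0],390:390+b.shape[1]]=b
cv2.imwrite("pics/c5.png",c)
E
```

```text
t 10.5 p [ 507.1 -176.3  149.5] yaw -70.9 xax [-0.  0. -1.] f [-0.3  0.1 -3.4] g 53.6 q [-0.56  0.18  0.94  1.85 -0.15  1.18 -0.81]
```

View pics/c5.png

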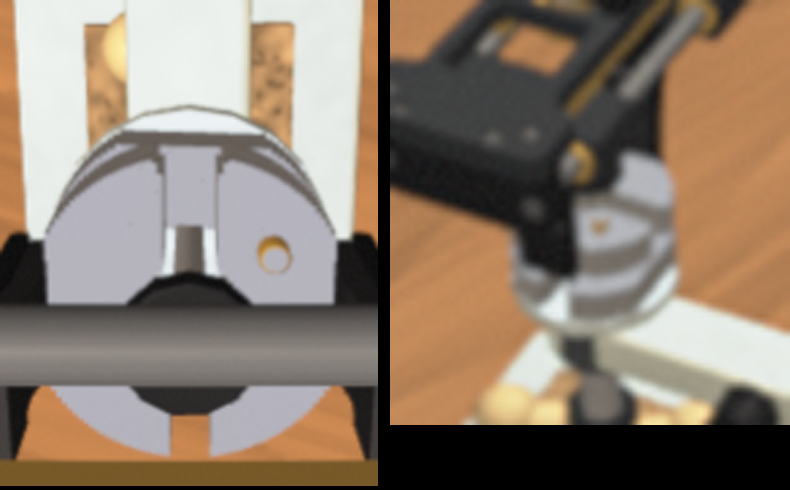

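The stem sits in the eye, with the head at crop (188,343) and the slot edges at 163/217. I'll do one numeric check of the centring, then turn.

```bash
python3 - <<'E'
from h import *
f=lambda x,y:(254-.3+x/2.7,140-.3+y/2.7)
i=vision.camera_info("wrist"); i["pose"]=np.load("w5.npy")
a=np.radians(19.2);u=np.array([np.cos(a),np.sin(a)]); v=np.array([-u[1],u[0]]); P=np.array([.5071,-.1763])
d=toz(i,f(275,256),.1665)[:2]
for nm,q in dict(head=toz(i,f(188.5,343.5),.177)[:2],headtop=toz(i,f(188.5,272),.177)[:2],headbot=toz(i,f(188.5,415),.177)[:2],rim=toz(i,f(190,456),.1615)[:2]+.0307*u,dc=d-.02*(np.cos(np.radians(50))*u-np.sin(np.radians(50))*v)).items(): print(nm,((q-P)@u*1000).round(2),((q-P)@v*1000).round(2))
E
```

```text
head 1.11 0.09
headtop 14.2 0.06
headbot -12.68 0.12
rim -0.6 -0.13
dc 0.08 -0.05
```

servo_tool([
  [[0,0,0,0,1.1,0,45],[-5,0,0,0,1.1,0,45],[-10,0,0,0,1.1,0,45],[-15,0,0,0,1.1,0,45],[-20,0,0,0,1.1,0,45]],
])

```text
time: 11.18
position: [0.5084, -0.1759, 0.1496]
tool_rot: [0.691, 1.458, -0.691]
ft_force: [0.3, -0.1, -2.9]
grip_width: 0.617
```

servo_tool([
  [[-5,0,0,0,0,0,45],[-10,0,0,0,0,0,45],[-14,0,0,0,0,0,45],[-18,0,0,0,0,0,45],[-18,0,0,0,0,0,45]],
])

```text
time: 11.8
position: [0.5084, -0.1759, 0.1496]
tool_rot: [0.45, 1.523, -0.45]
ft_force: [-0.3, -0.1, -3.2]
grip_width: 0.617
```

```bash
python3 - <<'E'
from h import *
info()
i=vision.camera_info("wrist"); im=vision.get_image("wrist"); 
cv2.imwrite("pics/w6.png",im[:,:,::-1]); np.save("w6.npy",i["pose"])
t=im[:,:,::-1]
a=cv2.resize(t[140:320,254:394],None,fx=3.3,fy=3.3,interpolation=cv2.INTER_CUBIC)
cv2.imwrite("pics/c6.png",a)
E
```

```text
t 11.8 p [ 508.4 -175.9  149.6] yaw -32.9 xax [ 0.  0. -1.] f [-0.3 -0.1 -3.2] g 53.7 q [-0.49  0.17  0.85  1.85 -0.14  1.18 -0.17]
```

View pics/c6.png

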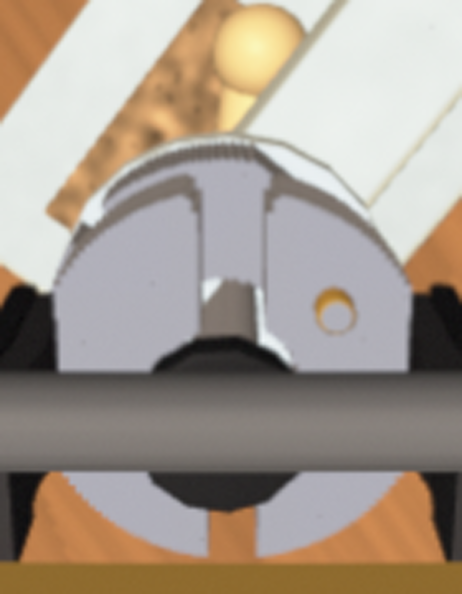

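```bash
python3 - <<'E'
from h import *
f=lambda x,y:(254-.35+x/3.3,140-.35+y/3.3)
i=vision.camera_info("wrist"); i["pose"]=np.load("w6.npy")
p,r,s=pose(); m=r.as_matrix()
for nm,q in dict(headL=toz(i,f(150,425),.177),headR=toz(i,f(301,425),.177),headtop=toz(i,f(226,337),.177),headbot=toz(i,f(226,511),.177),rim=toz(i,f(232.5,557),.1615),slot=toz(i,f(233,270),.1615),stemL=toz(i,f(200,320),.139),stemR=toz(i,f(255,320),.139)).items():
  w=(q-p)@m*1000; print(nm,"tool y,z",w[1:].round(2), q[:2].round(4))
E
```

```text
headL tool y,z [  0.07 -11.3 ] [ 0.4989 -0.1697]
headR tool y,z [0.07 9.82] [ 0.5166 -0.1812]
headtop tool y,z [13.31 -0.65] [ 0.515  -0.1644]
headbot tool y,z [-13.53  -0.69] [ 0.5004 -0.1869]
rim tool y,z [-31.5    0.26] [ 0.4914 -0.2025]
slot tool y,z [17.65  0.32] [ 0.5182 -0.1613]
stemL tool y,z [ 0.79 -5.39] [ 0.5042 -0.1723]
stemR tool y,z [0.79 4.19] [ 0.5123 -0.1775]
```

servo_tool([
  [[0,0,0,0,0.6,-1,45],[0,0,0,1.5,0.6,-1,45],[0,0,0,3,0.6,-1,45],[0,0,0,4.5,0.6,-1,45],[0,0,0,4.5,0.6,-1,45]],
])

```text
time: 12.48
position: [0.5077, -0.1748, 0.1449]
tool_rot: [0.45, 1.524, -0.45]
ft_force: [0.3, -0.2, -3.0]
grip_width: 0.616
```

servo_tool([
  [[0,0,0,0.8,0,0,45],[0,0,0,1.6,0,0,45],[0,0,0,1.6,0,0,45]],
])

```text
time: 12.85
position: [0.5078, -0.1748, 0.1434]
tool_rot: [0.45, 1.524, -0.449]
ft_force: [-0.5, -0.1, -3.0]
grip_width: 0.618
```

servo_tool([
  [[0,0,0,0.7,0,0,45],[0,0,0,1.4,0,0,45],[0,0,0,1.4,0,0,45]],
])

```text
time: 13.22
position: [0.5077, -0.1748, 0.142]
tool_rot: [0.45, 1.524, -0.45]
ft_force: [-0.7, 0.5, -2.4]
grip_width: 0.619
```

servo_tool([
  [[0,0,0,0.5,0,0,45],[0,0,0,0.8,0,0,45],[0,0,0,0.8,0,0,45]],
])

```text
time: 13.6
position: [0.5078, -0.1748, 0.1413]
tool_rot: [0.45, 1.524, -0.449]
ft_force: [0.0, 0.4, -2.8]
grip_width: 0.616
```

servo_tool([
  [[0,0,0,0.3,0,0,45],[0,0,0,0.6,0,0,45],[0,0,0,0.6,0,0,45]],
])

```text
time: 13.98
position: [0.5078, -0.1748, 0.1408]
tool_rot: [0.45, 1.524, -0.449]
ft_force: [-0.2, 0.4, -1.0]
grip_width: 0.613
```

servo_tool([
  [[0,0,0,0.3,0,0,45],[0,0,0,0.6,0,0,45],[0,0,0,0.6,0,0,45]],
])

```text
time: 14.35
position: [0.5078, -0.1749, 0.1402]
tool_rot: [0.45, 1.524, -0.449]
ft_force: [-0.9, 1.4, 0.7]
grip_width: 0.616
```

servo_tool([
  [[0,0,0,0,0,0,57],[0,0,0,0,0,0,62],[0,0,0,0,0,0,72],[0,0,0,0,0,0,78],[0,0,0,0,0,0,78]],
])

```text
time: 14.98
position: [0.5079, -0.1748, 0.1401]
tool_rot: [0.45, 1.523, -0.449]
ft_force: [-0.0, 0.7, -0.7]
grip_width: 0.882
```

servo_tool([
  [[0,0,0,-8,0,0,78],[0,0,0,-25,0,0,78],[0,0,0,-60,0,0,78],[0,0,0,-100,0,0,78],[0,0,0,-140,-10,0,78]],
])

```text
time: 15.6
position: [0.5028, -0.1828, 0.2826]
tool_rot: [0.449, 1.522, -0.448]
ft_force: [0.3, 0.3, 0.9]
grip_width: 0.897
```

servo_tool([
  [[0,0,0,0,-25,0,78],[0,0,0,0,-50,0,78],[0,0,0,0,-60,0,78],[0,0,0,0,-60,0,78]],
])

```text
time: 16.1
position: [0.4693, -0.2341, 0.28]
tool_rot: [0.451, 1.523, -0.45]
ft_force: [0.0, 0.7, -0.0]
grip_width: 0.9
```

```bash
python3 - <<'E'
from h import *
info()
i=vision.camera_info("wrist"); im=vision.get_image("wrist"); s=vision.get_image("scene")
cv2.imwrite("pics/w7.png",im[:,:,::-1]); np.save("w7.npy",i["pose"])
u,v=proj(i,[[.507,-.1755,.15]])[0].astype(int); print(u,v)
a=cv2.resize(im[max(0,v-70):v+70,u-60:u+60,::-1],None,fx=3.3,fy=3.3,interpolation=cv2.INTER_CUBIC)
b=cv2.resize(s[215:300,235:315,::-1],None,fx=5,fy=5,interpolation=cv2.INTER_CUBIC)
c=np.zeros((470,800,3),np.uint8);c[:a.shape[0],:a.shape[1]]=a;c[:b.shape[0],400:400+b.shape[1]]=b
cv2.imwrite("pics/c7.png",c)
E
```

```text
t 16.1 p [ 469.3 -234.1  280. ] yaw -33.0 xax [ 0.     0.001 -1.   ] f [ 0.   0.7 -0. ] g 78.3 q [-0.47  0.01  0.91  1.7  -0.01  1.44 -0.14]
323 113
```

View pics/c7.png

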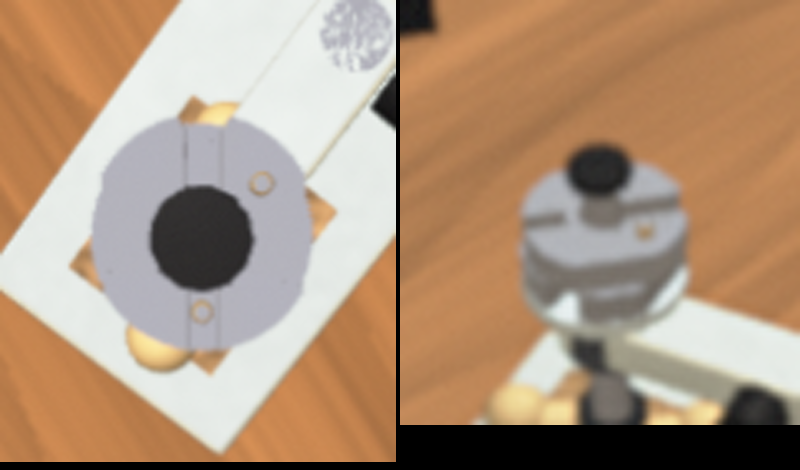

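The lower dowel at (202,312) is centred in the upper weight's notch, and the scene view shows the two weights lying flush. The arm is clear, so I'm handing in.

```bash
python3 -c "
from bench import close_job
print(close_job())"
```

```text
the job is handed in; nothing more can be done
None
```

The steel weight is on the small press, flush on the lower weight with the brass dowel in its notch, and the job is handed in at about 16 s of the 58 s allowed.

- **What I did:** I gripped the weight by its flats, slid it slot-first onto the stem above the lower dowel and turned it about 38° counter-clockwise. Then I lowered it onto the dowel, opened the fingers and backed clear.
- **Final views:** The lower dowel is centred in the notch, the two weights lie flush, and the slot points to the press's +y side, away from the lower slot.
- **Forces:** I read the force only between moves. It showed no clear contact with the stem during entry or turning. Pressure on the plunger before release was about 3–4 N, estimated as roughly 1.2 mm of travel.
- **Brass weight:** I never touched it, but I did not photograph it again at the end.
- **Disagreements:** The press's stem position differed by 1–3 mm between the top and wrist cameras. I relied on the wrist pictures and corrected by about 1–2 mm before entry and again before lowering.
- **Early slip:** The first turn of the gripper went the wrong way for the last joint's range, so I reversed it. It cost a few seconds and nothing was touched.

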